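# Clamp a scroll rod in the V-block jig

### The job

Clamp the thick scroll rod so that its end knob can be fitted: lay it gently in the two V-blocks of the jig with its tenon end at the strap, slide it along until you feel its plain end bear on the stop screw, then swing the strap over it and press the strap's button down until the spring catch snaps over the strap and the rod is held. Do not bruise the rod or force the jig, leave the other things where they are, and let go of everything at the end.

Things in the scene. Friction and masses are not known exactly. Their poses are not given: they have to be found in the camera images.
- rod: thick scroll rod, plain turned wood, 28 mm in diameter, 260 mm long, with a tenon 16 mm thick and 25 mm long on one end; about 130 g. Origin on its axis at the middle of the 260 mm; y axis along it: plain end at y = +130 mm, tenon's shoulder at -130, tenon's end at -155. Starts level in one of the two notches of the rest (either one), tenon to the robot's right, axis 30 mm above the table
- rod_end (a point): centre of the plain end face of the thick rod
- rod_tenon (a point): centre of the end face of the tenon of the thick rod
- thin_rod: another rod of the same wood, 20 mm in diameter and 220 mm long, with a 12 mm thick tenon, in the other notch of the rest; leave it there. Origin and axes as for the thick rod
- rod_rest: wooden rest, fixed, 150 mm (x) by 154 mm (y): two bars along x, 24 mm wide, 28 mm high, centred at y = +65 and -65 mm, each with two notches 32 mm wide, floors 16 mm above the table, centred at x = +37.5 and -37.5 mm; the rods lie along y. Between the bars only two rails 6 mm high. Origin at table height under its middle
- jig: V-block jig, fixed: base plate 124 (x, -62 to 62) by 320 (y, -135 to 185) by 12 mm, two iron V-blocks 80 mm wide (x), 45 long (y), tops 57 mm above the table, centred at y = +85 and -85 mm. The 90 degree Vs run along y at x = 0; the seated thick rod's axis is 47.8 mm above the table. Origin at table height midway between the blocks; x points from catch side to hinge side, y to the stop
- stop: steel end stop on the +y end of the jig: an upright plate 56 mm wide, top 74 mm above the table, and in it, in line with the seated rod, a long locked brass stop screw whose 18 mm round head stands 4 to 46 mm proud of the plate towards the rod; how far is not measured. The rod's plain end must press on that head. Origin on the plate's face towards the rod, 12 mm above the table; axes as the jig's
- strap (a joint): angle of the strap, rad: 0 lying level, held under the catch; about 1.57 upright; starts open at 1.6 to 1.9. Its stiff hinge (0.07 N m) holds it where it is left. Its sprung pad meets the seated rod at about 0.09. The catch snaps over its end just below 0, its hard stop is at -0.028; the press on the button grows to about 10 N before the snap. Without the snap it springs up to 0.05 or more
- strap_hinge (a point): hinge pin of the clamp strap, at x = +46, y = -85 mm of the jig, 76 mm above the table, its axis along the jig's y. The strap is a steel bar 92 mm long from the hinge to its tip, 20 mm wide (jig y) and 6 mm thick (3 mm either side of the line from hinge to tip); it closes towards the robot, over the V-block at y = -85 mm
- strap_tip (a point): the middle of the free end of the strap, 92 mm from the hinge
- strap_button (a point): centre of the top of the black thumb button on the strap, 20 mm in diameter, 10 mm high, 70 mm from the hinge, on the strap's upper face (the side away from the robot when it stands upright). With the strap closed its top is 89 mm above the table at x = -24 mm of the jig
- strap_pad: the sprung rubber pad 16 by 16 mm under the strap, 46 mm from the hinge, that presses on the rod (spring 1.5 N/mm)
- catch: spring catch, an upright steel lever 18 mm wide on the robot's side (-x) of the same V-block, its nose above the closed strap's end, top 95 mm above the table, from x = -42 to -62 mm of the jig; the strap pushes it aside as it closes and it springs back by itself. Origin at its pivot
- glue_jar: amber glue jar, 60 mm in diameter, 75 mm high, beyond the rest and jig; leave it. Origin under its middle
- inkstone: black inkstone, 90 by 130 mm, 24 mm high, at the far left; leave it. Origin under its middle
- weight0: brass paperweight bar, 26 by 150 mm, 20 mm high with its knob, at the far left; leave it. Origin under its middle
- weight1: its twin, just beyond the rod rest; leave it. Origin under its middle
- seal_paste: round white porcelain box, 68 mm in diameter, 38 mm high; leave it. Origin under its middle
- seal_stone: upright square seal stone, 26 by 26 by 62 mm; leave it. Origin under its middle
- mallet: wooden mallet lying at the far right, 215 mm long, 44 mm high; leave it. Origin under its middle

How it is judged:
By the outcome, as a careful person would: the job done as asked, in the order asked, and still so for the second after the job is handed in, with the robot touching nothing.
It also fails if it takes over 72 s, if anything falls off the work surface, if the arm or the gripper's body presses on something with over 40 N, if the wrist force passes 120 N, or if a joint passes its speed limit or range.

### The arm

A 6-joint arm with a two-finger parallel gripper is mounted at the origin on the work surface. World frame = base frame: x ahead of the robot, y to its left, z up, the work surface at z = 0. Lengths are in m, angles in rad, forces in N, time in s.
With the tool pointing down it reaches from about 0.35 to 0.975 m from the base axis. Payload 7.1 kg.
Tool frame: the origin (TCP) lies at the very end of the fingers, on their centre line; the grasp point (between the pads) lies 19 mm behind it; z points along the fingers, y is the line along which they close (so a half turn about z gives the same grasp; the last joint's range is limited). The gripper opens to 88 mm and grips with 3 to 60 N. Pads are 20 mm wide; open, the fingers measure 115 mm over their backs; the gripper's body (75 mm by 178 mm) begins 61 mm behind the grasp point.
Start: joints at [1.233, 0.423, 1.63, -0, 1.089, -0.019], TCP at [0.196, 0.594, 0.223] pointing down, gripper open.
Joint ranges: [-3, 3], [-0.9, 2.11], [0.09, 2.58], [-1.31, 4.45], [0.11, 2.69], [-2.54, 2.54]. Speed limits (rad/s): [2.39, 2.39, 3.01, 3.14, 3.14, 3.14].

### API

Orientations are given as a unit quaternion [x, y, z, w].
In Python, from cell import ctrl gives the robot as it stands.
- The arm moves only by the shell command python3 -m pendant 'ROWS'. ROWS is JSON, a list of rows, each a list of 3 entries, a list of its own where there are three numbers: the shift along the tool's x, y, z in units of 30 mm (1.0 is 30 mm), then the turn, a rotation vector about the tool's x, y, z in rad, then the finger opening in mm, from 0 to 87.8. A call has exactly 10 rows; each row is the pose to reach, as a shift and turn from the pose commanded when the call began, along the tool's axes at that moment; what a row does not reach only later rows make up. A row lasts 1/12 s, in which the tool goes at most 41.7 mm and 7.16 degrees, less where a joint would pass 70% of its speed; a pose out of reach is approached as far as the arm can. A call with a gripper value outside its range is refused whole. The fingers move at their own pace and stop on an object; the grip force is fixed at half the most. Time passes only in rows, so rows that repeat a pose let the fingers close, or fill a call up. It gives the time, the measured TCP pose, the force, the opening and the grip force at its end, in the units of the state.
- ctrl.state(): the state, without advancing time (a new reading comes with each control period).
- ctrl.read_camera(name): name is "scene" or "top" or "wrist"; returns a dict with "frame" (400x640x3 uint8, blue, green, red), "vfov" (degrees; the focal length in pixels is half the picture's height over the tangent of half this angle, whatever the lens; pixels are square), "cx", "cy" (the principal point, pixels), "cam_to_world" (4x4, takes a point from camera to world coordinates). Camera axes: x right, y up, looking along -z (the intrinsics and any distortion apply to the point x, -y, -z); pixel columns grow to the right and rows downward; lengths in m; the calibration is good to about 2 mm. The wrist camera is an equidistant fisheye: a pixel r from the principal point sees the ray r / f radians off the axis. A picture is of the moment at which its call begins. There is no depth.
- ctrl.finish_job(): hands the job in; it is judged then, once.
The state is a dict: "time": time; "joint_pos": joint angles; "qvel": joint speeds; "effort": joint torques, N m; "tool_pos": TCP position; "tool_rot": TCP orientation; "contact_force": force on the tool from outside, world axes, zero at the start; "moment": the same for the moment, N m; "width": finger opening in m; "grasp_force": force on a finger pad.
Only numpy, scipy, OpenCV 4.12 (cv2) and the standard library are available. Lean on these libraries where they do the work, as an engineer would, in place of code of your own. Each camera call takes 0.05 s, during which the arm holds its last target. There are 200 camera calls.

## Working session

There is one attempt and no reset: what is moved stays moved. The work goes in short steps, Python scripts to look and compute and a shell command to move; the robot and the scene stay as the last step left them, time stands still between calls to the robot, and variables do not carry over. Pictures are saved under pics/ and viewed, at most 10 in all, crops included, and the job is handed in when it is done.

```bash
ls; mkdir -p pics
python3 - <<'E'
from cell import ctrl
import cv2,pickle
d={}
for n in ("scene","top"):
    r=ctrl.read_camera(n); d[n]=r; cv2.imwrite(f"pics/{n}0.png",r["frame"]); print(n,r["vfov"],r["cx"],r["cy"],r["cam_to_world"].round(3).tolist() if hasattr(r["cam_to_world"],'round') else r["cam_to_world"])
pickle.dump(d,open("cam.pkl","wb"))
s=ctrl.state(); print(s)
E
```

```text
pics
scene 56.13906551940039 322.6258928561901 202.0994409269518 [[-0.89, -0.263, 0.373, 0.962], [0.457, -0.489, 0.743, 0.633], [-0.013, 0.832, 0.555, 0.59], [0.0, 0.0, 0.0, 1.0]]
top 56.12999594066701 319.6822274808438 198.96515520168433 [[0.016, 0.997, -0.079, 0.545], [-1.0, 0.016, -0.009, -0.009], [-0.008, 0.079, 0.997, 1.057], [0.0, 0.0, 0.0, 1.0]]
{'time': 0.1, 'joint_pos': array([ 1.23302212e+00,  4.23781909e-01,  1.63059575e+00, -1.07746543e-05,
        1.08862252e+00, -1.90078272e-02]), 'qvel': array([ 0.00039837,  0.00038932, -0.00090682,  0.00027154,  0.00050834,
       -0.00054709]), 'effort': array([-3.18077155e-04, -5.45623255e+01, -2.74325752e+01,  6.45478559e-02,
        1.88067049e-02, -4.49177753e-05]), 'tool_pos': array([0.19568792, 0.59304382, 0.22197552]), 'tool_rot': array([ 1.58706734e-01,  9.87325517e-01, -6.93443193e-04, -1.20184890e-04]), 'contact_force': array([ 0.60282383, -0.02736465, -0.30123139]), 'moment': array([-0.04941561,  0.07628165, -0.00998907]), 'grasp_force': 0.0, 'width': 0.08795993792827601}
```

View pics/top0.png

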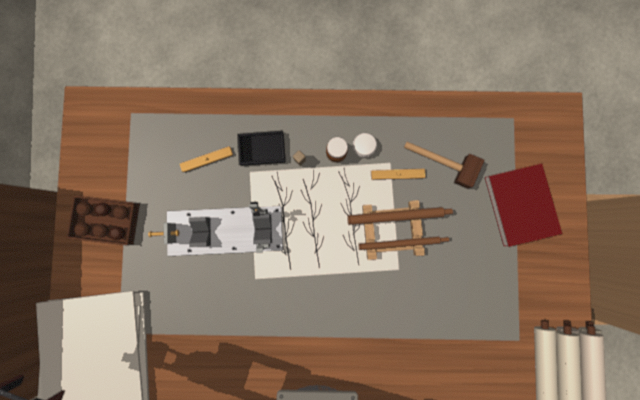

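View pics/scene0.png

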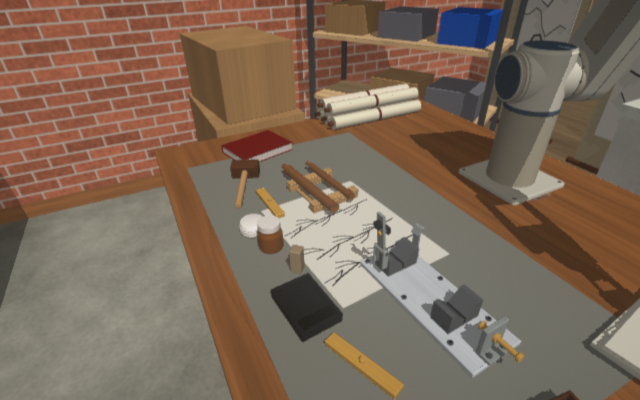

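The top view shows the jig at (165–285, 205–255) and the rest at (365–425, 200–260). The thick rod is in the far notch, from (348, 218) to (452, 211). I'll enlarge that area.

```bash
cat > h.py <<'E'
import numpy as np,pickle,cv2
from scipy.spatial.transform import Rotation as R
def ray(c,u,v):
    f=200/np.tan(np.radians(c["vfov"]/2)); M=np.array(c["cam_to_world"])
    d=np.array([(u-c["cx"])/f,-(v-c["cy"])/f,-1.])
    return M[:3,3],M[:3,:3]@d
def onz(c,u,v,z):
    o,d=ray(c,u,v); return o+d*(z-o[2])/d[2]
def proj(c,p,fish=False):
    f=200/np.tan(np.radians(c["vfov"]/2)); M=np.array(c["cam_to_world"])
    q=M[:3,:3].T@(np.array(p)-M[:3,3]); x,y,z=q[0],-q[1],-q[2]
    if fish:
        r=np.hypot(x,y); t=np.arctan2(r,z); return np.array([c["cx"]+f*t*x/r,c["cy"]+f*t*y/r])
    return np.array([c["cx"]+f*x/z,c["cy"]+f*y/z])
E
python3 - <<'E'
import pickle,cv2
d=pickle.load(open("cam.pkl","rb"))
t=d["top"]["frame"]
a=cv2.resize(t[195:265,155:295],(800,400),interpolation=cv2.INTER_CUBIC)
b=cv2.resize(t[195:265,335:461],(720,400)[:2],interpolation=cv2.INTER_CUBIC)
import numpy as np
b=cv2.resize(t[195:245,335:461],(800,200) if 0 else (504,200),interpolation=cv2.INTER_CUBIC)
o=np.zeros((600,800,3),np.uint8); o[:400]=a; o[400:600,:504]=b
cv2.imwrite("pics/crop1.png",o)
E
```

```text
(no output)
```

View pics/crop1.png

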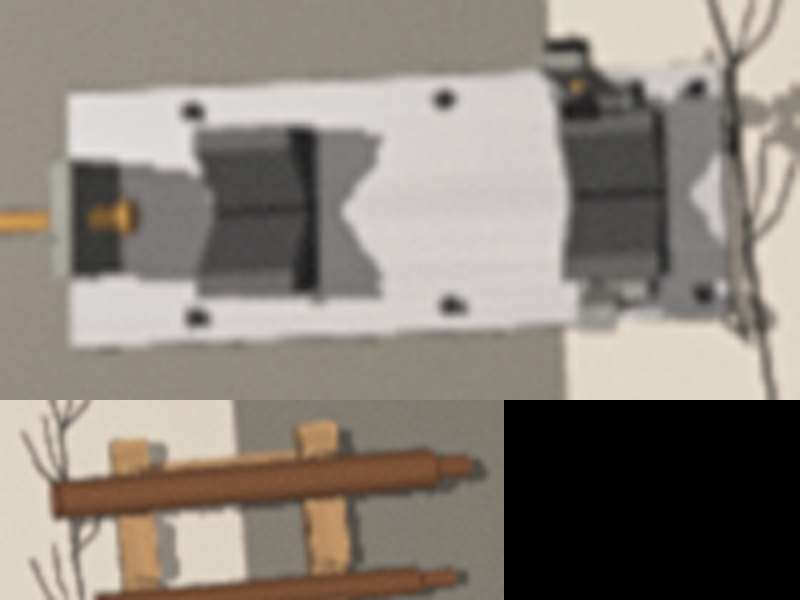

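The crop shows:
- Jig base corners at (68,93), (70,347), (722,67) and (725,318).
- V bottoms at (215–292, 211) and (572–662, 193).
- Stop screw head face at about (137, 216).
- Rod plain end at (54, 500) and tenon end at (471, 466).

Run:
```python
from h import *
d=pickle.load(open("cam.pkl","rb")); c=d["top"]
J=lambda x,y,z:onz(c,155+(x+.5)/5.714-.5,195+(y+.5)/5.714-.5,z)
Q=lambda x,y,z:onz(c,335+(x+.5)/4-.5,195+(y-400+.5)/4-.5,z)
P=[J(68,93,.012),J(70,347,.012),J(722,67,.012),J(725,318,.012)]
L=np.array([[.062,.185],[-.062,.185],[.062,-.135],[-.062,-.135]])
W=np.array(P)[:,:2]
lc,wc=L.mean(0),W.mean(0); H=(L-lc).T@(W-wc); th=np.arctan2(H[0,1]-H[1,0],H[0,0]+H[1,1])
Rm=np.array([[np.cos(th),-np.sin(th)],[np.sin(th),np.cos(th)]]); o=wc-Rm@lc
print("jig",o,np.degrees(th),"res",((L@Rm.T+o)-W)*1000)
inv=lambda p:(Rm.T@(p[:2]-o)*1000).round(1)
for n,p in dict(v85a=J(215,211,.028),v85b=J(292,211,.028),vm85a=J(572,193,.028),vm85b=J(662,193,.028),head=J(137,216,.0478)).items(): print(n,p.round(4),inv(p))
e,t=Q(54,500,.030),Q(471,466,.030); print("rod",e,t,np.linalg.norm(e-t)); a=(e-t)[:2]; print("dir deg from y",np.degrees(np.arctan2(-a[0],a[1])), "mid", (e+(t-e)*130/285))
from scipy.spatial.transform import Rotation as R
from cell import ctrl
print(R.from_quat(ctrl.state()["tool_rot"]).as_matrix().round(3))
```

```text
jig [0.53702289 0.24062789] 3.2450986880249464 res [[ 0.56399468  0.44342465]
 [-0.13042085  0.38797586]
 [ 0.86028695  0.8778789 ]
 [-1.29386077 -1.7092794 ]]
v85a [0.5318 0.3482 0.028 ] [  0.9 107.7]
v85b [0.5324 0.3112 0.028 ] [-0.6 70.8]
vm85a [0.5432 0.1771 0.028 ] [  2.6 -63.8]
vm85b [0.5439 0.134  0.028 ] [   0.8 -106.9]
head [0.5291 0.378  0.0478] [-1.000e-01  1.376e+02]
rod [ 0.57116281 -0.07812235  0.03      ] [ 0.59894053 -0.36240384  0.03      ] 0.2856353798797464
dir deg from y 5.580768746551572 mid [ 0.58383335 -0.20779461  0.03      ]
[[-0.95   0.313 -0.   ]
 [ 0.313  0.95  -0.001]
 [ 0.    -0.001 -1.   ]]
```

```bash
cat >> h.py <<'E'
def go(x,y,z,head,tilt=0):
    """shift/30mm and turn from current pose to tool-down pose with tool y heading 'head' deg;
    tilt = rotation (deg) about the tool x afterwards"""
    from cell import ctrl
    s=ctrl.state(); r0=R.from_quat(s["tool_rot"]); h=np.radians(head)
    yv=np.array([np.cos(h),np.sin(h),0]); zv=np.array([0,0,-1.]); xv=np.cross(yv,zv)
    r1=R.from_matrix(np.c_[xv,yv,zv])*R.from_rotvec([np.radians(tilt),0,0])
    print("t",round(s["time"],2),"pos",s["tool_pos"].round(4),"F",np.round(s["contact_force"],1),"M",np.round(s["moment"],2),"w",round(s["width"]*1000,1),"g",round(s["grasp_force"],1))
    print("shift",(r0.inv().apply(np.array([x,y,z])-s["tool_pos"])/.03).round(3).tolist(),"turn",(r0.inv()*r1).as_rotvec().round(4).tolist())
E
python3 -c "
from h import *
go(.5838,-.2078,.15,5.6)"
```

```text
t 0.1 pos [0.1957 0.593  0.222 ] F [ 0.6 -0.  -0.3] M [-0.05  0.08 -0.01] w 88.0 g 0.0
shift [-20.651, -21.292, 2.429] turn [-0.0013, 0.0008, 1.1543]
```

```bash
python3 -m pendant '[[[-20.65,-21.3,2.4],[0,0,1.154],60],[[-20.65,-21.3,2.4],[0,0,1.154],60],[[-20.65,-21.3,2.4],[0,0,1.154],60],[[-20.65,-21.3,2.4],[0,0,1.154],60],[[-20.65,-21.3,2.4],[0,0,1.154],60],[[-20.65,-21.3,2.4],[0,0,1.154],60],[[-20.65,-21.3,2.4],[0,0,1.154],60],[[-20.65,-21.3,2.4],[0,0,1.154],60],[[-20.65,-21.3,2.4],[0,0,1.154],60],[[-20.65,-21.3,2.4],[0,0,1.154],60]]'; python3 -c "
from h import *
go(.5838,-.2078,.15,5.6)"
```

```text
time: 0.93
tool_pos: [0.3772, 0.2178, 0.1889]
tool_rot: [0.674, 0.739, -0.0, 0.0]
contact_force: [0.5, 0.6, -0.1]
width: 0.06
grasp_force: 0.0
t 0.93 pos [0.3772 0.2178 0.1889] F [ 0.5  0.6 -0.1] M [-0.03  0.02 -0.02] w 60.0 g 0.0
shift [-14.759, 5.558, 1.297] turn [-0.0, 0.0, -0.0059]
```

```bash
python3 -m pendant '[[[-14.76,5.56,1.3],[0,0,0],60],[[-14.76,5.56,1.3],[0,0,0],60],[[-14.76,5.56,1.3],[0,0,0],60],[[-14.76,5.56,1.3],[0,0,0],60],[[-14.76,5.56,1.3],[0,0,0],60],[[-14.76,5.56,1.3],[0,0,0],60],[[-14.76,5.56,1.3],[0,0,0],60],[[-14.76,5.56,1.3],[0,0,0],60],[[-14.76,5.56,1.3],[0,0,0],60],[[-14.76,5.56,1.3],[0,0,0],60]]'
python3 - <<'E'
from h import *
go(.5838,-.2078,.15,5.6)
from cell import ctrl
w=ctrl.read_camera("wrist"); pickle.dump(w,open("w1.pkl","wb")); cv2.imwrite("pics/w1.png",w["frame"])
print(proj(w,[.5838,-.2078,.03],True),proj(w,[.5712,-.0781,.03],True),proj(w,[.5965,-.3374,.03],True))
E
```

```text
time: 1.77
tool_pos: [0.5609, -0.1548, 0.1544]
tool_rot: [0.672, 0.741, -0.0, -0.0]
contact_force: [0.4, 1.2, -0.2]
width: 0.0603
grasp_force: 0.0
t 1.77 pos [ 0.5609 -0.1548  0.1544] F [ 0.4  1.2 -0.2] M [-0.08 -0.    0.01] w 60.3 g 0.0
shift [-1.833, 0.588, 0.145] turn [-0.0005, -0.0003, -0.0002]
[337.92019031 253.04030234] [339.74599167 120.46000286] [335.26236636 350.03299299]
```

View pics/w1.png

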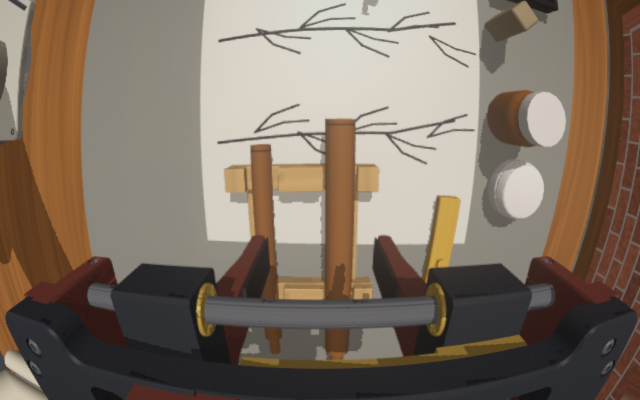

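The wrist view has the rod's plain end at (340, 121), which is where I predicted it, and the thin rod is clear to the left. I'll go down and grip.

```bash
python3 -m pendant '[[[-0.9,0.3,0.07],[0,0,0],60],[[-1.83,0.59,0.15],[0,0,0],60],[[-1.83,0.59,0.15],[0,0,0],60],[[-1.83,0.59,1.1],[0,0,0],60],[[-1.83,0.59,2.0],[0,0,0],60],[[-1.83,0.59,2.9],[0,0,0],60],[[-1.83,0.59,3.7],[0,0,0],60],[[-1.83,0.59,4.3],[0,0,0],60],[[-1.83,0.59,4.65],[0,0,0],60],[[-1.83,0.59,4.75],[0,0,0],60]]'; python3 -m pendant '[[[0,0,0],[0,0,0],60],[[0,0,0],[0,0,0],45],[[0,0,0],[0,0,0],36],[[0,0,0],[0,0,0],30],[[0,0,0],[0,0,0],25],[[0,0,0],[0,0,0],22],[[0,0,0],[0,0,0],20],[[0,0,0],[0,0,0],20],[[0,0,0],[0,0,0],20],[[0,0,0],[0,0,0],20]]';  python3 -c "
from h import *
go(.5838,-.2078,.012,5.6)"
```

```text
time: 2.65
tool_pos: [0.5821, -0.2046, 0.0103]
tool_rot: [0.672, 0.741, -0.001, -0.002]
contact_force: [0.0, 0.9, -0.7]
width: 0.0598
grasp_force: 0.0
time: 3.48
tool_pos: [0.5839, -0.2057, 0.0129]
tool_rot: [0.672, 0.741, 0.0, 0.0]
contact_force: [-0.4, -0.1, 5.4]
width: 0.0276
grasp_force: 30.0
t 3.48 pos [ 0.5839 -0.2057  0.0129] F [-0.4 -0.1  5.4] M [0.03 0.27 0.05] w 27.6 g 30.0
shift [-0.068, -0.012, 0.03] turn [0.0006, 0.0003, 0.0003]
```

```bash
cat >> h.py <<'E'
JO=np.array([.5374,.2408]); JT=3.2
def jig(x,y):
    t=np.radians(JT); return JO+np.array([x*np.cos(t)-y*np.sin(t),x*np.sin(t)+y*np.cos(t)])
E
python3 -m pendant '[[[0,0,-0.3],[0,0,0],20],[[0,0,-0.8],[0,0,0],20],[[0,0,-1.5],[0,0,0],20],[[0,0,-2.3],[0,0,0],20],[[0,0,-3.1],[0,0,0],20],[[0,0,-3.9],[0,0,0],20],[[0,0,-4.6],[0,0,0],20],[[0,0,-5.1],[0,0,0],20],[[0,0,-5.3],[0,0,0],20],[[0,0,-5.3],[0,0,0],20]]';  python3 -c "
from h import *
x,y=jig(0,-.011)
go(x,y,.172,JT)"
```

```text
time: 4.32
tool_pos: [0.5843, -0.2058, 0.173]
tool_rot: [0.672, 0.741, 0.001, 0.001]
contact_force: [0.6, 0.6, -1.9]
width: 0.0272
grasp_force: 30.0
t 4.32 pos [ 0.5843 -0.2058  0.173 ] F [ 0.6  0.6 -1.9] M [-0.01  0.06  0.05] w 27.2 g 30.0
shift [14.603, -0.115, 0.017] turn [0.0024, 0.0011, 0.0421]
```

```bash
python3 -m pendant '[[[0.4,0,0],[0,0,0],20],[[1.2,0,0],[0,0,0.01],20],[[2.2,0,0],[0,0,0.02],20],[[3.2,-0.05,0],[0,0,0.03],20],[[4.3,-0.05,0],[0,0,0.042],20],[[5.4,-0.05,0],[0,0,0.042],20],[[6.5,-0.1,0],[0,0,0.042],20],[[7.6,-0.1,0],[0,0,0.042],20],[[8.7,-0.1,0],[0,0,0.042],20],[[9.7,-0.1,0],[0,0,0.042],20]]'; python3 -c "
from h import *
x,y=jig(0,-.011)
go(x,y,.172,JT)"
```

```text
time: 5.15
tool_pos: [0.5501, 0.086, 0.1697]
tool_rot: [0.687, 0.727, -0.001, -0.001]
contact_force: [0.4, -1.0, -0.8]
width: 0.0275
grasp_force: 30.0
t 5.15 pos [0.5501 0.086  0.1697] F [ 0.4 -1.  -0.8] M [-0.08  0.01 -0.07] w 27.5 g 30.0
shift [4.808, -0.132, -0.077] turn [-0.0033, -0.0, 0.0005]
```

```bash
python3 -m pendant '[[[1.0,-0.05,0],[0,0,0],20],[[2.0,-0.1,0],[0,0,0],20],[[2.9,-0.13,0],[0,0,0],20],[[3.7,-0.13,0],[0,0,0],20],[[4.3,-0.13,0],[0,0,0],20],[[4.65,-0.13,0],[0,0,0],20],[[4.75,-0.13,0],[0,0,0],20],[[4.75,-0.13,0],[0,0,0],20],[[4.75,-0.13,0],[0,0,0],20],[[4.75,-0.13,0],[0,0,0],20]]'
python3 - <<'E'
from h import *
from cell import ctrl
x,y=jig(0,-.011)
go(x,y,.172,JT)
w=ctrl.read_camera("wrist"); pickle.dump(w,open("w2.pkl","wb")); t=ctrl.read_camera("top"); s=ctrl.read_camera("scene"); pickle.dump((t,s),open("ts2.pkl","wb"))
cv2.imwrite("pics/w2.png",w["frame"])
for p in [(-.04,.1075,.057),(.04,.1075,.057),(0,.1075,.028),(-.04,.0625,.057),(.04,.0625,.057),(0,.0625,.028),(-.062,.185,.012),(.062,.185,.012)]:
    print(p,proj(w,[*jig(*p[:2]),p[2]],True).round(1))
print(proj(w,[*jig(0,.1375),.0478],True))
E
```

```text
time: 5.98
tool_pos: [0.5401, 0.2247, 0.171]
tool_rot: [0.687, 0.726, -0.0, -0.0]
contact_force: [0.2, 0.3, -1.0]
width: 0.0275
grasp_force: 30.0
t 5.98 pos [0.5401 0.2247 0.171 ] F [ 0.2  0.3 -1. ] M [-0.04  0.03 -0.  ] w 27.5 g 30.0
shift [0.173, -0.061, -0.032] turn [-0.0007, 0.0004, -0.0009]
(-0.04, 0.1075, 0.057) [272.7  67.7]
(0.04, 0.1075, 0.057) [363.6  67.3]
(0, 0.1075, 0.028) [318.4  71.8]
(-0.04, 0.0625, 0.057) [273.  117.2]
(0.04, 0.0625, 0.057) [363.5 117. ]
(0, 0.0625, 0.028) [318.4 117. ]
(-0.062, 0.185, 0.012) [259.4   7.5]
(0.062, 0.185, 0.012) [377.6   7. ]
[318.14464841  37.35572694]
```

View pics/w2.png

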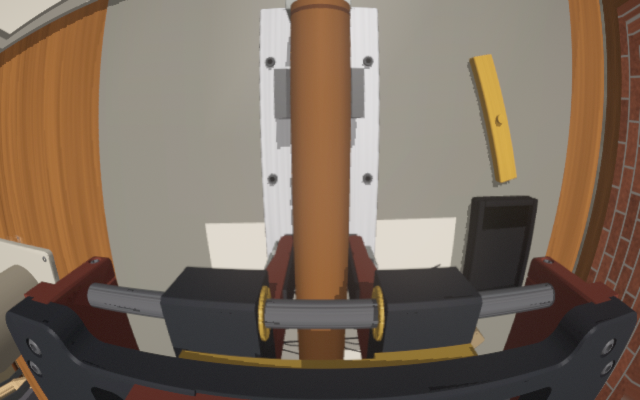

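Run:
```python
from h import *
from cell import ctrl
w=pickle.load(open("w2.pkl","rb")); s=ctrl.state(); r=R.from_quat(s["tool_rot"]); print(s["tool_pos"],w["cx"])
for k in (.06,.1,.128):
    p=s["tool_pos"]+r.apply([k,0,-.019]); print("rod",k,proj(w,p,True).round(1))
    p=s["tool_pos"]+r.apply([k,0,.171-.057]); print("below",proj(w,p,True).round(1))
import h; h.JO=np.array([.5382,.2408]);h.JT=3.5
for p in [(-.04,.1075,.057),(.04,.1075,.057),(-.04,.0625,.057),(.04,.0625,.057),(-.062,.185,.012),(.062,.185,.012),(-.062,.03,.012),(.062,.03,.012)]: print(p,proj(w,[*jig(*p[:2]),p[2]],True).round(1))
f=w["frame"]; cv2.imwrite("pics/w2c.png",cv2.resize(f[0:190,240:400],(640,600) if 0 else (505,600),interpolation=cv2.INTER_CUBIC))
```

```text
[0.54041224 0.22489657 0.17136288] 320.8138743830303
rod 0.06 [320.5 151.1]
below [320.7 137.3]
rod 0.1 [320.5  64.9]
below [320.7  92.4]
rod 0.128 [320.5   8.7]
below [320.7  61.6]
(-0.04, 0.1075, 0.057) [273.   67.9]
(0.04, 0.1075, 0.057) [363.8  67.2]
(-0.04, 0.0625, 0.057) [273.5 117.5]
(0.04, 0.0625, 0.057) [364.  116.8]
(-0.062, 0.185, 0.012) [259.3   7.8]
(0.062, 0.185, 0.012) [377.4   6.8]
(-0.062, 0.03, 0.012) [260.1 149.8]
(0.062, 0.03, 0.012) [378.6 148.9]
```

View pics/w2c.png

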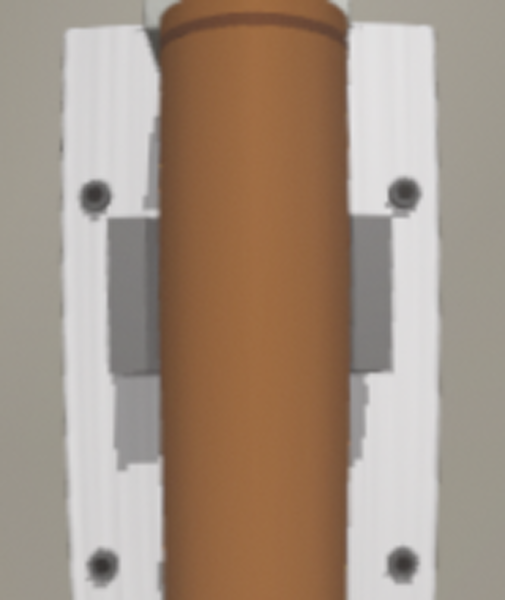

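Block centre is at u≈319.1 and the rod at 320.7, so the jig's yaw is about 3.7° and the V line lies 1.4 mm to the side. I'll correct for that and go down.

```bash
sed -i 's/^JO=.*/JO=np.array([.5387,.2408]); JT=3.7/' h.py; python3 -c "
from h import *
x,y=jig(0,-.008)
go(x,y,.038,JT)"
```

```text
t 6.13 pos [0.5404 0.2249 0.1714] F [-0.2 -0.2 -0.7] M [-0.06  0.04  0.  ] w 27.1 g 30.0
shift [0.266, -0.025, 4.445] turn [-0.0001, 0.0001, -0.0099]
```

```bash
python3 -m pendant '[[[0.1,0,0.2],[0,0,-0.005],20],[[0.2,-0.02,0.6],[0,0,-0.01],20],[[0.27,-0.025,1.2],[0,0,-0.01],20],[[0.27,-0.025,1.9],[0,0,-0.01],20],[[0.27,-0.025,2.6],[0,0,-0.01],20],[[0.27,-0.025,3.2],[0,0,-0.01],20],[[0.27,-0.025,3.7],[0,0,-0.01],20],[[0.27,-0.025,4.1],[0,0,-0.01],20],[[0.27,-0.025,4.35],[0,0,-0.01],20],[[0.27,-0.025,4.4],[0,0,-0.01],20]]'; python3 -m pendant '[[[0,0,0],[0,0,0],20],[[0,0,0],[0,0,0],20],[[0,0,0.01],[0,0,0],20],[[0,0,0.02],[0,0,0],20],[[0,0,0.04],[0,0,0],20],[[0,0,0.06],[0,0,0],20],[[0,0,0.08],[0,0,0],20],[[0,0,0.1],[0,0,0],20],[[0,0,0.1],[0,0,0],20],[[0,0,0.1],[0,0,0],20]]'; python3 -c "
from h import *
x,y=jig(0,-.008)
go(x,y,.0307,JT)"
```

```text
time: 6.97
tool_pos: [0.5381, 0.2335, 0.0375]
tool_rot: [0.683, 0.73, -0.001, -0.001]
contact_force: [1.4, -0.8, -2.2]
width: 0.0276
grasp_force: 30.0
time: 7.8
tool_pos: [0.539, 0.2338, 0.0363]
tool_rot: [0.683, 0.73, -0.0, -0.0]
contact_force: [0.3, -0.1, -1.3]
width: 0.0277
grasp_force: 30.0
t 7.8 pos [0.539  0.2338 0.0363] F [ 0.3 -0.1 -1.3] M [-0.1   0.04  0.09] w 27.7 g 30.0
shift [-0.033, 0.004, 0.186] turn [-0.0001, 0.0, 0.0014]
```

Next I'll lower it slowly, checking the force after each small step.

```bash
python3 -m pendant '[[[0,0,0.01],[0,0,0],20],[[0,0,0.03],[0,0,0],20],[[0,0,0.05],[0,0,0],20],[[0,0,0.07],[0,0,0],20],[[0,0,0.09],[0,0,0],20],[[0,0,0.1],[0,0,0],20],[[0,0,0.11],[0,0,0],20],[[0,0,0.12],[0,0,0],20],[[0,0,0.12],[0,0,0],20],[[0,0,0.12],[0,0,0],20]]'|grep -E 'pos|force'; python3 -m pendant '[[[0,0,0.005],[0,0,0],20],[[0,0,0.01],[0,0,0],20],[[0,0,0.015],[0,0,0],20],[[0,0,0.02],[0,0,0],20],[[0,0,0.025],[0,0,0],20],[[0,0,0.03],[0,0,0],20],[[0,0,0.03],[0,0,0],20],[[0,0,0.03],[0,0,0],20],[[0,0,0.03],[0,0,0],20],[[0,0,0.03],[0,0,0],20]]'; python3 -c "
from h import *
x,y=jig(0,-.008)
go(x,y,.0307,JT)"
```

```text
tool_pos: [0.5391, 0.2338, 0.0327]
contact_force: [0.2, 0.3, -0.8]
grasp_force: 30.0
time: 9.47
tool_pos: [0.5391, 0.2338, 0.0319]
tool_rot: [0.683, 0.73, -0.0, -0.0]
contact_force: [0.5, 0.1, 0.0]
width: 0.0273
grasp_force: 30.0
t 9.47 pos [0.5391 0.2338 0.0319] F [0.5 0.1 0. ] M [-0.09  0.14 -0.  ] w 27.3 g 30.0
shift [-0.034, 0.003, 0.039] turn [-0.0, 0.0, 0.0014]
```

```bash
python3 -m pendant '[[[0,0,0.005],[0,0,0],20],[[0,0,0.01],[0,0,0],20],[[0,0,0.015],[0,0,0],20],[[0,0,0.02],[0,0,0],20],[[0,0,0.02],[0,0,0],20],[[0,0,0.02],[0,0,0],20],[[0,0,0.02],[0,0,0],20],[[0,0,0.02],[0,0,0],20],[[0,0,0.02],[0,0,0],20],[[0,0,0.02],[0,0,0],20]]'; python3 -c "
from h import *
x,y=jig(0,-.008)
go(x,y,.0307,JT)"
```

```text
time: 10.3
tool_pos: [0.5391, 0.2339, 0.0314]
tool_rot: [0.683, 0.73, -0.0, -0.0]
contact_force: [-2.2, -0.1, 3.8]
width: 0.0275
grasp_force: 30.0
t 10.3 pos [0.5391 0.2339 0.0314] F [-2.2 -0.1  3.8] M [-0.2   0.34 -0.02] w 27.5 g 30.0
shift [-0.035, 0.003, 0.023] turn [-0.0, 0.0, 0.0015]
```

Contact felt: 3.8 N up and -2.2 N in x, so the rod is touching the far flank slightly. I'll shift a little towards -x and settle it.

```bash
python3 -m pendant '[[[0,-0.005,0],[0,0,0],20],[[0,-0.01,0],[0,0,0],20],[[0,-0.015,0],[0,0,0],20],[[0,-0.015,0.005],[0,0,0],20],[[0,-0.015,0.01],[0,0,0],20],[[0,-0.015,0.015],[0,0,0],20],[[0,-0.015,0.015],[0,0,0],20],[[0,-0.015,0.015],[0,0,0],20],[[0,-0.015,0.015],[0,0,0],20],[[0,-0.015,0.015],[0,0,0],20]]'; python3 -c "
from h import *
x,y=jig(0,-.008)
go(x,y,.0307,JT)"
```

```text
time: 11.13
tool_pos: [0.5388, 0.2338, 0.0311]
tool_rot: [0.683, 0.73, 0.0, 0.0]
contact_force: [-2.3, -1.2, 5.4]
width: 0.0277
grasp_force: 30.0
t 11.13 pos [0.5388 0.2338 0.0311] F [-2.3 -1.2  5.4] M [-0.23  0.25 -0.1 ] w 27.7 g 30.0
shift [-0.035, 0.012, 0.015] turn [0.0003, -0.0001, 0.0013]
```

```bash
python3 -m pendant '[[[0,0,0],[0,0,0],29],[[0,0,0],[0,0,0],31],[[0,0,0],[0,0,0],34],[[0,-0.01,0],[0,0,0],36],[[0,-0.01,0],[0,0,0],36],[[0,-0.01,0],[0,0,0],34],[[0,-0.01,0],[0,0,0],31],[[0,-0.01,0],[0,0,0],29],[[0,-0.01,0],[0,0,0],20],[[0,-0.01,0],[0,0,0],20]]'
python3 - <<'E'
from h import *
x,y=jig(0,-.008)
go(x,y,.0307,JT)
E
```

```text
time: 11.97
tool_pos: [0.5384, 0.2338, 0.0308]
tool_rot: [0.683, 0.73, 0.0, 0.0]
contact_force: [-0.2, 0.8, -0.8]
width: 0.0274
grasp_force: 30.0
t 11.97 pos [0.5384 0.2338 0.0308] F [-0.2  0.8 -0.8] M [-0.04  0.02 -0.07] w 27.4 g 30.0
shift [-0.034, 0.026, 0.003] turn [0.0001, -0.0, 0.0014]
```

The rod is seated and gripped with almost no load. Now I'll slide it along.

```bash
python3 -m pendant '[[[0.03,0,0],[0,0,0],20],[[0.06,0,0],[0,0,0],20],[[0.1,0,0],[0,0,0],20],[[0.14,0,0],[0,0,0],20],[[0.18,0,0],[0,0,0],20],[[0.22,0,0],[0,0,0],20],[[0.26,0,0],[0,0,0],20],[[0.29,0,0],[0,0,0],20],[[0.32,0,0],[0,0,0],20],[[0.32,0,0],[0,0,0],20]]'|grep -E 'pos|force';python3 -m pendant '[[[0.01,0,0],[0,0,0],20],[[0.02,0,0],[0,0,0],20],[[0.03,0,0],[0,0,0],20],[[0.04,0,0],[0,0,0],20],[[0.05,0,0],[0,0,0],20],[[0.06,0,0],[0,0,0],20],[[0.07,0,0],[0,0,0],20],[[0.08,0,0],[0,0,0],20],[[0.08,0,0],[0,0,0],20],[[0.08,0,0],[0,0,0],20]]'|grep -E 'pos|force'
```

```text
tool_pos: [0.5377, 0.2436, 0.0308]
contact_force: [1.1, 0.8, 0.1]
grasp_force: 30.0
tool_pos: [0.5376, 0.2458, 0.0308]
contact_force: [0.2, -0.1, 0.1]
grasp_force: 30.0
```

```bash
python3 -m pendant '[[[0.01,0,0],[0,0,0],20],[[0.02,0,0],[0,0,0],20],[[0.03,0,0],[0,0,0],20],[[0.04,0,0],[0,0,0],20],[[0.05,0,0],[0,0,0],20],[[0.06,0,0],[0,0,0],20],[[0.06,0,0],[0,0,0],20],[[0.06,0,0],[0,0,0],20],[[0.06,0,0],[0,0,0],20],[[0.06,0,0],[0,0,0],20]]'|grep -E 'pos|force'
```

```text
tool_pos: [0.5374, 0.2476, 0.0308]
contact_force: [2.0, -0.3, -0.7]
grasp_force: 30.0
```

Run:
```python
from h import *
from cell import ctrl
t=ctrl.read_camera("top"); f=t["frame"][205:255,150:275]
cv2.imwrite("pics/t3.png",cv2.resize(f,(800,320),interpolation=cv2.INTER_CUBIC))
```

```text
(no output)
```

View pics/t3.png

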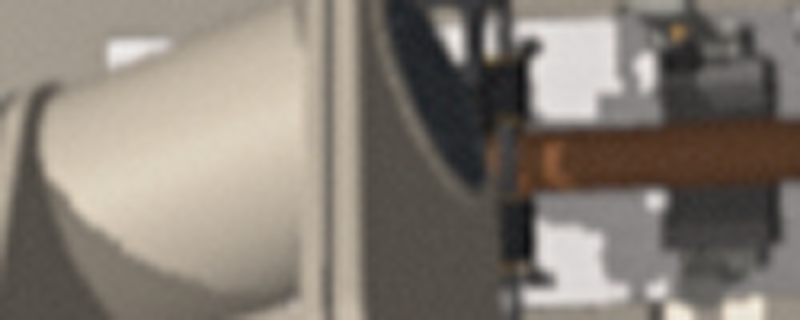

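The arm hides the stop in the top view, so I'll go on by feel in 1.2 mm steps.

```bash
python3 -m pendant '[[[0.01,0,0],[0,0,0],20],[[0.015,0,0],[0,0,0],20],[[0.02,0,0],[0,0,0],20],[[0.025,0,0],[0,0,0],20],[[0.03,0,0],[0,0,0],20],[[0.035,0,0],[0,0,0],20],[[0.04,0,0],[0,0,0],20],[[0.04,0,0],[0,0,0],20],[[0.04,0,0],[0,0,0],20],[[0.04,0,0],[0,0,0],20]]'|grep -E 'pos|force'
```

```text
tool_pos: [0.5374, 0.2488, 0.0308]
contact_force: [1.2, -0.2, -0.4]
grasp_force: 30.0
```

```bash
python3 -m pendant '[[[0.01,0,0],[0,0,0],20],[[0.015,0,0],[0,0,0],20],[[0.02,0,0],[0,0,0],20],[[0.025,0,0],[0,0,0],20],[[0.03,0,0],[0,0,0],20],[[0.035,0,0],[0,0,0],20],[[0.04,0,0],[0,0,0],20],[[0.04,0,0],[0,0,0],20],[[0.04,0,0],[0,0,0],20],[[0.04,0,0],[0,0,0],20]]'|grep -E 'pos|force'
```

```text
tool_pos: [0.5373, 0.2493, 0.0308]
contact_force: [2.2, -6.4, 2.2]
grasp_force: 30.0
```

The rod bears on the screw at -6.4 N in y. I'll release it, back off and lift.

```bash
python3 -m pendant '[[[0,0,0],[0,0,0],29],[[0,0,0],[0,0,0],31],[[0,0,0],[0,0,0],35],[[0,0,0],[0,0,0],45],[[0,0,0],[0,0,0],50],[[0,0,-0.1],[0,0,0],50],[[0,0,-0.5],[0,0,0],50],[[0,0,-1.2],[0,0,0],50],[[0,0,-2],[0,0,0],50],[[0,0,-3],[0,0,0],50]]'|grep -E 'pos|force|width'; python3 -m pendant '[[[0,0,-1],[0,0,0],20],[[0,0,-2],[0,0,0],10],[[0,0,-3],[0,0,0],0],[[0,0,-3.8],[0,0,-0.1],0],[[0,0,-3.8],[0,0,-0.22],0],[[0,0,-3.8],[0,0,-0.34],0],[[0,0,-3.8],[0,0,-0.46],0],[[0,0,-3.8],[0,0,-0.58],0],[[0,0,-3.8],[0,0,-0.7],0],[[0,0,-3.8],[0,0,-0.82],0]]'|grep -E 'pos|width'
python3 - <<'E'
from h import *
x,y=jig(.112,-.085)
go(x,y,.235,JT+90)
E
```

```text
tool_pos: [0.5364, 0.2496, 0.1215]
contact_force: [1.0, 0.8, -0.2]
width: 0.0501
grasp_force: 0.0
tool_pos: [0.5371, 0.2499, 0.236]
width: 0.0005
t 17.85 pos [0.5371 0.2499 0.236 ] F [ 0.7  0.3 -1.1] M [-0.   -0.01  0.01] w 0.5 g 0.0
shift [-4.898, 0.237, 0.035] turn [0.0006, 0.0006, -0.7434]
```

```bash
python3 -m pendant '[[[-0.4,0.02,0],[0,0,-0.1],0],[[-1,0.05,0],[0,0,-0.2],0],[[-1.8,0.1,0],[0,0,-0.3],0],[[-2.6,0.13,0],[0,0,-0.4],0],[[-3.4,0.17,0],[0,0,-0.5],0],[[-4.1,0.2,0],[0,0,-0.6],0],[[-4.6,0.22,0],[0,0,-0.7],0],[[-4.9,0.24,0],[0,0,-0.743],0],[[-4.9,0.24,0],[0,0,-0.743],0],[[-4.9,0.24,0],[0,0,-0.743],0]]'|grep -E 'pos'
python3 - <<'E'
from h import *
from cell import ctrl
x,y=jig(.112,-.085)
go(x,y,.142,JT+90)
t=ctrl.read_camera("top"); s=ctrl.read_camera("scene")
a=cv2.resize(t["frame"][200:255,160:310],(800,293),interpolation=cv2.INTER_CUBIC)
print(proj(s,[*jig(0,0),.05]))
b=cv2.resize(s["frame"][190:380,340:540],(320,304),interpolation=cv2.INTER_CUBIC)
o=np.zeros((600,800,3),np.uint8); o[:293]=a; o[296:600,:320]=b; cv2.imwrite("pics/t4.png",o)
E
```

```text
tool_pos: [0.6556, 0.1623, 0.2354]
t 18.68 pos [0.6556 0.1623 0.2354] F [-1.2  0.3  0.5] M [ 0.01 -0.03  0.02] w 0.2 g 0.0
shift [-0.014, 0.027, 3.114] turn [0.0002, 0.0002, -0.0088]
[424.96264688 274.97935154]
```

View pics/t4.png

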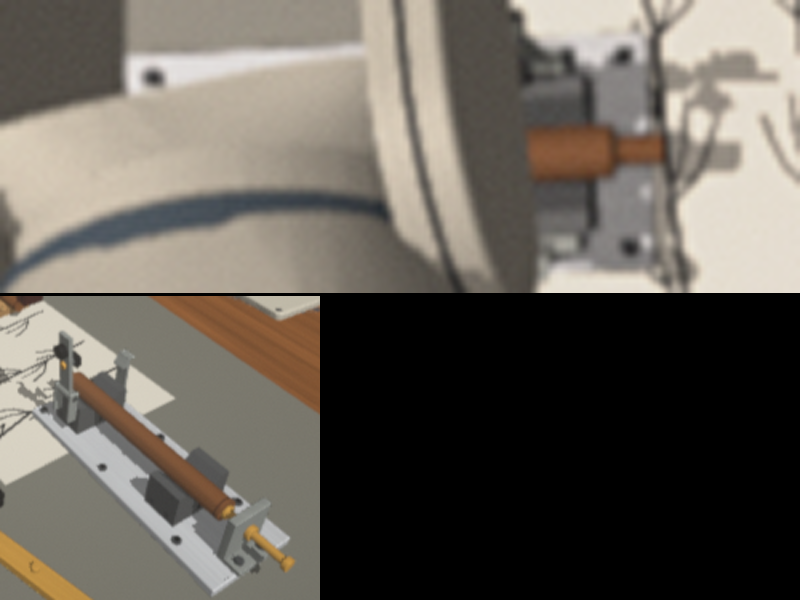

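The rod lies in the Vs against the screw and the strap stands upright. Next I'll bring the closed fingers down beyond the strap and swing it over.

```bash
python3 -m pendant '[[[0,0.027,0.4],[0,0,-0.009],0],[[0,0.027,1.2],[0,0,-0.009],0],[[0,0.027,2.0],[0,0,-0.009],0],[[0,0.027,2.7],[0,0,-0.009],0],[[0,0.027,3.0],[0,0,-0.009],0],[[0.1,0.027,3.05],[0,0,-0.009],0],[[0.3,0.027,3.05],[0,0,-0.009],0],[[0.5,0.027,3.0],[0,0,-0.009],0],[[0.7,0.027,3.0],[0,0,-0.009],0],[[0.9,0.027,3.0],[0,0,-0.009],0]]'|grep -E 'pos|force'
python3 - <<'E'
from h import *
for p in [(69,146),(50.5,147),(32.3,143),(15.7,134.7),(2,122.3),(-5,113)]:
    print(p); go(*jig(p[0]/1000,-.085),p[1]/1000,JT+90)
E
```

```text
tool_pos: [0.6287, 0.162, 0.1463]
contact_force: [-0.5, 0.1, -0.4]
grasp_force: 0.0
(69, 146)
t 19.62 pos [0.6287 0.162  0.1463] F [-0.5  0.1 -0.4] M [ 0.08 -0.02  0.01] w 0.4 g 0.0
shift [0.523, -0.016, 0.01] turn [0.0004, 0.0022, 0.0027]
(50.5, 147)
t 19.62 pos [0.6287 0.162  0.1463] F [-0.5  0.1 -0.4] M [ 0.08 -0.02  0.01] w 0.4 g 0.0
shift [1.139, -0.015, -0.025] turn [0.0004, 0.0022, 0.0027]
(32.3, 143)
t 19.62 pos [0.6287 0.162  0.1463] F [-0.5  0.1 -0.4] M [ 0.08 -0.02  0.01] w 0.4 g 0.0
shift [1.746, -0.013, 0.107] turn [0.0004, 0.0022, 0.0027]
(15.7, 134.7)
t 19.62 pos [0.6287 0.162  0.1463] F [-0.5  0.1 -0.4] M [ 0.08 -0.02  0.01] w 0.4 g 0.0
shift [2.3, -0.012, 0.382] turn [0.0004, 0.0022, 0.0027]
(2, 122.3)
t 19.62 pos [0.6287 0.162  0.1463] F [-0.5  0.1 -0.4] M [ 0.08 -0.02  0.01] w 0.4 g 0.0
shift [2.758, -0.011, 0.795] turn [0.0004, 0.0022, 0.0027]
(-5, 113)
t 19.62 pos [0.6287 0.162  0.1463] F [-0.5  0.1 -0.4] M [ 0.08 -0.02  0.01] w 0.4 g 0.0
shift [2.992, -0.01, 1.104] turn [0.0004, 0.0022, 0.0027]
```

```bash
python3 -m pendant '[[[0.15,0,0],[0,0,0],0],[[0.3,0,0],[0,0,0],0],[[0.45,0,0],[0,0,0],0],[[0.6,0,0],[0,0,0],0],[[0.8,0,0],[0,0,-0],0],[[1.0,0,-0.02],[0,0,0],0],[[1.2,0,-0.01],[0,0,0],0],[[1.4,0,0.02],[0,0,0],0],[[1.6,0,0.07],[0,0,0],0],[[1.7,0,0.1],[0,0,0],0]]'|grep -E 'pos|force'
python3 - <<'E'
from h import *
for p in [(15.7,134.7),(2,122.3),(-5,113),(-8,106.7)]:
    print(p); go(*jig(p[0]/1000,-.085),p[1]/1000,JT+90)
E
```

```text
tool_pos: [0.5765, 0.1583, 0.1414]
contact_force: [1.5, 1.0, -0.9]
grasp_force: 0.3
(15.7, 134.7)
t 20.45 pos [0.5765 0.1583 0.1414] F [ 1.5  1.  -0.9] M [ 0.08 -0.15 -0.07] w 0.7 g 0.3
shift [0.557, -0.005, 0.225] turn [-0.0001, -0.0011, 0.0027]
(2, 122.3)
t 20.45 pos [0.5765 0.1583 0.1414] F [ 1.5  1.  -0.9] M [ 0.08 -0.15 -0.07] w 0.7 g 0.3
shift [1.013, -0.003, 0.639] turn [-0.0001, -0.0011, 0.0027]
(-5, 113)
t 20.45 pos [0.5765 0.1583 0.1414] F [ 1.5  1.  -0.9] M [ 0.08 -0.15 -0.07] w 0.7 g 0.3
shift [1.246, -0.003, 0.949] turn [-0.0001, -0.0011, 0.0027]
(-8, 106.7)
t 20.45 pos [0.5765 0.1583 0.1414] F [ 1.5  1.  -0.9] M [ 0.08 -0.15 -0.07] w 0.7 g 0.3
shift [1.346, -0.002, 1.159] turn [-0.0001, -0.0011, 0.0027]
```

```bash
python3 -m pendant '[[[0.15,0,0.04],[0,0,0],0],[[0.3,0,0.1],[0,0,0],0],[[0.45,0,0.17],[0,0,0],0],[[0.56,0,0.23],[0,0,0],0],[[0.7,0,0.34],[0,0,0],0],[[0.85,0,0.47],[0,0,0],0],[[1.01,0,0.64],[0,0,0],0],[[1.13,0,0.8],[0,0,0],0],[[1.25,0,0.95],[0,0,0],0],[[1.3,0,1.05],[0,0,0],0]]'|grep -E 'pos|force'
python3 - <<'E'
from h import *
from cell import ctrl
go(*jig(-.023,-.085),.125,JT+90)
s=ctrl.read_camera("scene"); cv2.imwrite("pics/s5.png",cv2.resize(s["frame"][170:330,330:480],(562,600),interpolation=cv2.INTER_CUBIC))
E
```

```text
tool_pos: [0.5379, 0.1556, 0.1095]
contact_force: [-0.7, 0.6, -0.1]
grasp_force: 0.2
t 21.28 pos [0.5379 0.1556 0.1095] F [-0.7  0.6 -0.1] M [ 0.03  0.01 -0.03] w 0.6 g 0.2
shift [0.559, -0.0, -0.517] turn [-0.0002, -0.0012, 0.0027]
```

View pics/s5.png

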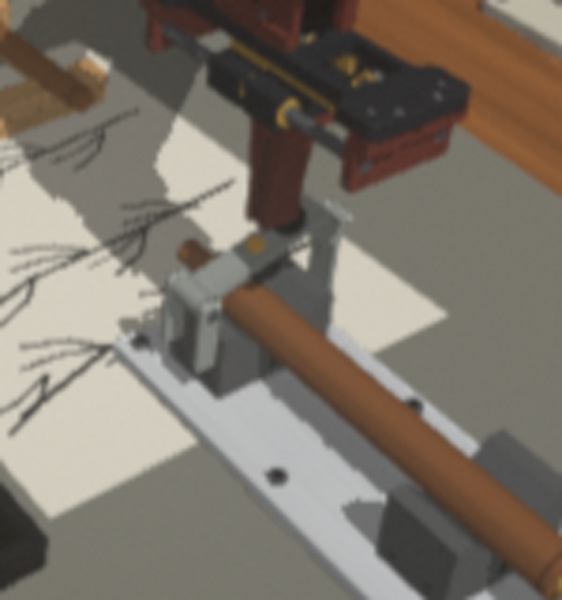

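The strap is over the rod at about 15°, with the fingers on the button at (285, 225). I'll centre on the button and press down.

```bash
python3 -m pendant '[[[0,0,-0.2],[0,0,0],0],[[0,0,-0.5],[0,0,0],0],[[0.2,0,-0.5],[0,0,0],0],[[0.4,0,-0.5],[0,0,0],0],[[0.56,0,-0.5],[0,0,0.003],0],[[0.56,0,-0.3],[0,0,0.003],0],[[0.56,0,-0.1],[0,0,0.003],0],[[0.56,0,0.1],[0,0,0.003],0],[[0.56,0,0.25],[0,0,0.003],0],[[0.56,0,0.35],[0,0,0.003],0]]'|grep -E 'pos|force'; python3 -m pendant '[[[0,0,0.02],[0,0,0],0],[[0,0,0.04],[0,0,0],0],[[0,0,0.06],[0,0,0],0],[[0,0,0.08],[0,0,0],0],[[0,0,0.1],[0,0,0],0],[[0,0,0.12],[0,0,0],0],[[0,0,0.13],[0,0,0],0],[[0,0,0.13],[0,0,0],0],[[0,0,0.13],[0,0,0],0],[[0,0,0.13],[0,0,0],0]]'|grep -E 'pos|force'
python3 - <<'E'
from h import *
go(*jig(-.023,-.085),.089,JT+90)
E
```

```text
tool_pos: [0.5215, 0.1545, 0.0987]
contact_force: [-2.5, -0.5, 3.8]
grasp_force: 2.0
tool_pos: [0.522, 0.1546, 0.0962]
contact_force: [-3.8, -1.1, 4.8]
grasp_force: 2.4
t 23.0 pos [0.522  0.1546 0.0962] F [-3.8 -1.1  4.8] M [-0.03  0.62  0.01] w 0.6 g 2.4
shift [0.025, -0.001, 0.239] turn [-0.0, -0.0001, -0.0004]
```

```bash
python3 -m pendant '[[[0,0,0.02],[0,0,0],0],[[0.01,0,0.04],[0,0,0],0],[[0.01,0,0.06],[0,0,0],0],[[0.02,0,0.08],[0,0,0],0],[[0.02,0,0.1],[0,0,0],0],[[0.02,0,0.12],[0,0,0],0],[[0.02,0,0.13],[0,0,0],0],[[0.02,0,0.13],[0,0,0],0],[[0.02,0,0.13],[0,0,0],0],[[0.02,0,0.13],[0,0,0],0]]'|grep -E 'pos|force'
python3 - <<'E'
from h import *
go(*jig(-.023,-.085),.089,JT+90)
E
```

```text
tool_pos: [0.5216, 0.1546, 0.092]
contact_force: [-0.2, 0.9, 3.1]
grasp_force: 1.8
t 23.83 pos [0.5216 0.1546 0.092 ] F [-0.2  0.9  3.1] M [0.04 0.09 0.03] w 0.2 g 1.8
shift [0.014, -0.004, 0.101] turn [0.0001, 0.0003, -0.0004]
```

```bash
python3 -m pendant '[[[0,0,0.01],[0,0,0],0],[[0,0,0.02],[0,0,0],0],[[0,0,0.03],[0,0,0],0],[[0,0,0.04],[0,0,0],0],[[0,0,0.05],[0,0,0],0],[[0,0,0.06],[0,0,0],0],[[0,0,0.07],[0,0,0],0],[[0,0,0.07],[0,0,0],0],[[0,0,0.07],[0,0,0],0],[[0,0,0.07],[0,0,0],0]]'|grep -E 'pos|force'
```

```text
tool_pos: [0.5213, 0.1546, 0.09]
contact_force: [-1.3, 1.0, 5.4]
grasp_force: 2.8
```

```bash
python3 -m pendant '[[[0,0,0.01],[0,0,0],0],[[0,0,0.015],[0,0,0],0],[[0,0,0.02],[0,0,0],0],[[0,0,0.025],[0,0,0],0],[[0,0,0.03],[0,0,0],0],[[0,0,0.035],[0,0,0],0],[[0,0,0.04],[0,0,0],0],[[0,0,0.04],[0,0,0],0],[[0,0,0.04],[0,0,0],0],[[0,0,0.04],[0,0,0],0]]'|grep -E 'pos|force'
```

```text
tool_pos: [0.5211, 0.1545, 0.0887]
contact_force: [-3.1, -0.4, 5.9]
grasp_force: 2.9
```

```bash
python3 -m pendant '[[[0,0,0.005],[0,0,0],0],[[0,0,0.01],[0,0,0],0],[[0,0,0.015],[0,0,0],0],[[0,0,0.02],[0,0,0],0],[[0,0,0.025],[0,0,0],0],[[0,0,0.025],[0,0,0],0],[[0,0,0.025],[0,0,0],0],[[0,0,0.025],[0,0,0],0],[[0,0,0.025],[0,0,0],0],[[0,0,0.025],[0,0,0],0]]'|grep -E 'pos|force'
```

```text
tool_pos: [0.521, 0.1545, 0.088]
contact_force: [-2.1, 0.3, 7.8]
grasp_force: 3.4
```

```bash
python3 -m pendant '[[[0,0,0.005],[0,0,0],0],[[0,0,0.01],[0,0,0],0],[[0,0,0.015],[0,0,0],0],[[0,0,0.02],[0,0,0],0],[[0,0,0.025],[0,0,0],0],[[0,0,0.025],[0,0,0],0],[[0,0,0.025],[0,0,0],0],[[0,0,0.025],[0,0,0],0],[[0,0,0.025],[0,0,0],0],[[0,0,0.025],[0,0,0],0]]'|grep -E 'pos|force'
```

```text
tool_pos: [0.521, 0.1545, 0.0874]
contact_force: [-3.4, 0.3, 8.8]
grasp_force: 4.5
```

```bash
python3 -m pendant '[[[0,0,0.005],[0,0,0],0],[[0,0,0.01],[0,0,0],0],[[0,0,0.015],[0,0,0],0],[[0,0,0.02],[0,0,0],0],[[0,0,0.025],[0,0,0],0],[[0,0,0.025],[0,0,0],0],[[0,0,0.025],[0,0,0],0],[[0,0,0.025],[0,0,0],0],[[0,0,0.025],[0,0,0],0],[[0,0,0.025],[0,0,0],0]]'|grep -E 'pos|force'
python3 - <<'E'
from h import *
from cell import ctrl
s=ctrl.read_camera("scene"); cv2.imwrite("pics/s6.png",cv2.resize(s["frame"][215:275,360:430],(700,600),interpolation=cv2.INTER_CUBIC))
E
```

```text
tool_pos: [0.521, 0.1546, 0.0872]
contact_force: [-5.8, -0.4, 14.3]
grasp_force: 7.8
```

View pics/s6.png

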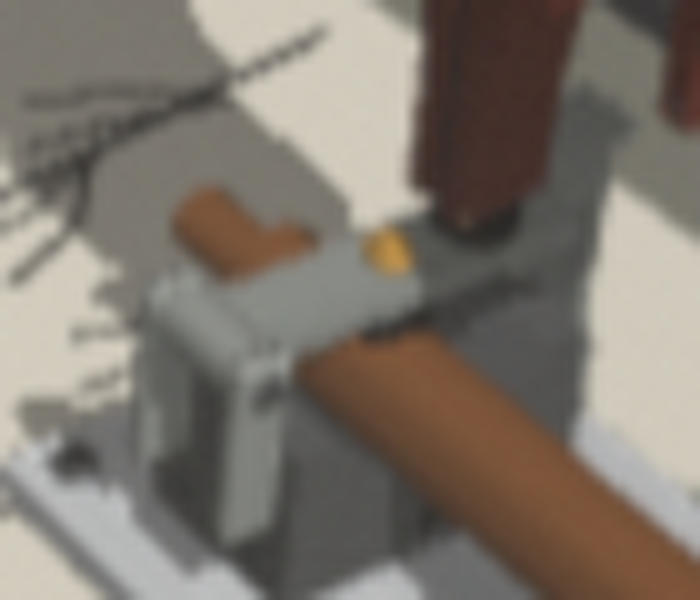

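The strap lies flat under the fingers and the force rises with almost no travel at z=0.0872, so it has reached its hard stop. No picture views remain, so I'll check the catch by touch. I'll lift off and come back down to z=0.0905, where a sprung-up strap would push back.

```bash
python3 -m pendant '[[[0,0,-0.03],[0,0,0],0],[[0,0,-0.06],[0,0,0],0],[[0,0,-0.1],[0,0,0],0],[[0,0,-0.2],[0,0,0],0],[[0,0,-0.35],[0,0,0],0],[[0,0,-0.5],[0,0,0],0],[[0,0,-0.5],[0,0,0],0],[[0,0,-0.5],[0,0,0],0],[[0,0,-0.5],[0,0,0],0],[[0,0,-0.5],[0,0,0],0]]'|grep -E 'pos|force'; python3 -m pendant '[[[0,0,0.1],[0,0,0],0],[[0,0,0.2],[0,0,0],0],[[0,0,0.28],[0,0,0],0],[[0,0,0.33],[0,0,0],0],[[0,0,0.35],[0,0,0],0],[[0,0,0.37],[0,0,0],0],[[0,0,0.37],[0,0,0],0],[[0,0,0.37],[0,0,0],0],[[0,0,0.37],[0,0,0],0],[[0,0,0.37],[0,0,0],0]]'|grep -E 'pos|force'
```

```text
tool_pos: [0.5214, 0.1545, 0.1013]
contact_force: [0.0, 0.3, 0.1]
grasp_force: 0.0
tool_pos: [0.5216, 0.1546, 0.0905]
contact_force: [-0.1, 0.3, -0.7]
grasp_force: 0.0
```

At z=0.0905 there is no contact, so the catch holds the strap. I'll retreat clear and check numerically that the rod's end at the screw hasn't moved.

```bash
python3 -m pendant '[[[0,0,-0.3],[0,0,0],0],[[0,0,-0.8],[0,0,0],0],[[0,0,-1.6],[0,0,0],0],[[0,0,-2.4],[0,0,0],0],[[0,0,-3.2],[0,0,0],0],[[0,0,-4],[0,0,0],0],[[0,0,-4.6],[0,0,0],0],[[0,0,-5],[0,0,0],0],[[0,0,-5],[0,0,0],0],[[0,0,-5],[0,0,0],0]]'|grep -E 'pos|force|time'
python3 - <<'E'
from h import *
from cell import ctrl
s=ctrl.read_camera("scene")["frame"]
a=cv2.imread("pics/t4.png")[296:600,:320]
b=cv2.resize(s[190:380,340:540],(320,304),interpolation=cv2.INTER_CUBIC)
for n,(r,c) in dict(rodend=(slice(170,225),slice(195,240)),base=(slice(220,270),slice(205,240))).items():
    A,B=[cv2.cvtColor(i[r,c],cv2.COLOR_BGR2GRAY).astype(np.float32) for i in (a,b)]
    print(n,cv2.phaseCorrelate(A,B,cv2.createHanningWindow(A.shape[::-1],cv2.CV_32F)),abs(A-B).mean())
E
```

```text
time: 30.55
tool_pos: [0.5217, 0.1546, 0.2412]
contact_force: [-0.7, -0.1, 0.3]
grasp_force: 0.0
rodend ((0.4724536840676663, 0.1524560651529967), 1.119702017042372) 1.5575757
base ((0.05027028397278954, 0.11389762427766215), 1.0449173900816175) 1.704
```

```bash
python3 -c "
from cell import ctrl
print(ctrl.finish_job())"
```

```text
the job is handed in; nothing more can be done
None
```

I handed the job in at about 31 s: the rod is in the V-blocks against the stop screw, the strap is under its catch by a touch check (I had no picture views left to see it), and the gripper is clear of everything.

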